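# Hold a filter funnel down on its gasket for clamping

### The arm

A 7-joint arm with a two-finger parallel gripper is mounted at the origin on the work surface; the furniture and walls round the work are solid. World frame = base frame: x ahead of the robot, y to its left, z up, the work surface at z = 0. Lengths are in m, angles in degrees, forces in N, time in s.
With the tool pointing down it reaches from about 0.425 to 0.875 m from the base axis. Payload 4.7 kg.
Tool frame: the origin (TCP) lies between the finger pads; the fingertips stand 17 mm ahead of it and the grasp point (between the pads) lies 2 mm behind it; z points along the fingers, y is the line along which they close (so a half turn about z gives the same grasp; the last joint's range is limited). The gripper opens to 87 mm and grips with 3 to 60 N. Pads are 19 mm wide; open, the fingers measure 117 mm over their backs; the gripper's body (75 mm by 190 mm) begins 51 mm behind the grasp point.
Start: joints at [73.058, 18.392, -4.016, 83.108, 1.295, 78.541, -3.26], TCP at [0.198, -0.619, 0.24] pointing down, gripper open.
Joint ranges: [-163.93, 163.93], [-17.29, 119.83], [-79.2, 71.16], [3.27, 140.29], [-89.18, 269.18], [5.43, 117.66], [-154.24, 154.24]. Speed limits (degrees/s): [147.25, 147.25, 180, 180, 180, 180, 180].

### API

Orientations are given as [roll, pitch, yaw] about the fixed x, y, z axes, in that order (R = Rz(yaw) Ry(pitch) Rx(roll)).
In Python, from cell import env, cams gives the robot as it stands.
- The arm moves only by the shell command python3 -m pendant 'ROWS' [FORCE]. ROWS is JSON, a list of rows, each an object of numbers: "tx", "ty", "tz": the shift along the tool's x, y, z each as a share of 0.05 m, from -1 to 1; "spin": the turn about the tool's z as a share of 4 degrees, from -1 to 1; "claw": the closure, from 0 (fully open) to 1 (shut). A call has 1 to 10 rows; each row shifts and turns the commanded pose from where the row before left it, along the tool's axes as they then stand; what a row does not reach is not made up. A row lasts 1/8 s, in which the tool goes at most 62.5 mm and 10.7 degrees, less where a joint would pass 70% of its speed; a pose out of reach is approached as far as the arm can. A call with a number of a shift or a turn outside -1 to 1 is refused whole. A call with a gripper value outside its range is refused whole. The fingers move at their own pace and stop on an object; FORCE is the grip in N (left out, the last holds). Time passes only in rows, so rows that do not move let the fingers close. It gives the time, the measured TCP pose, the force, the opening and the grip force at its end, in the units of the state.
- env.get_obs(): the state, without advancing time (a new reading comes with each control period).
- cams.read_camera(name): name is "scene" or "top"; returns the picture (480x640x3 uint8, red, green, blue); there is no depth.
- cams.camera_info(name): a dict with "fx", "fy", "cx", "cy" (pixels), "k1" (the pictures are not rectified: a ray, as slopes to the right and down, at radius r is drawn at 1 + k1 r^2 times it, then the intrinsics apply), "rvec" (rotation vector, rad) and "tvec" (3), from world to camera coordinates, as OpenCV has them. Camera axes: x right, y down, z forward; pixel columns grow to the right and rows downward; lengths in m; the calibration is good to about 2 mm. A picture is of the moment at which its call begins. camera_info takes no time and is no camera call.
- env.sign_off(): hands the job in; it is judged then, once.
The state is a dict: "time_s": time; "qpos": joint angles; "joint_velocities": joint speeds; "effort": joint torques, N m; "tool_pos": TCP position; "tool_rot": TCP orientation; "force": force on the tool from outside, world axes, zero at the start; "wrist_torque": the same for the moment, N m; "grip_width": finger opening in m; "grasp_force": force on a finger pad.
Only numpy, scipy, OpenCV 4.12 (cv2) and the standard library are available. Lean on these libraries where they do the work, as an engineer would, in place of code of your own. Each camera call takes 0.05 s, during which the arm holds its last target. There are 200 camera calls.

### The job

Lift the blue dust lid off the open place of the vacuum filtration manifold by its knob and set it down, skirt down and without dropping it, on the floor of the metal tray. Then stand the loose steel funnel over that place, skirt down, and press it straight down onto the red gasket with a steady force between 8 and 18 N (about 13 N is best; never squeeze the gasket right down), so that I can snap the spring clamp round it. Finish while you are still gripping the funnel and pressing, with it upright and centred; keep that push to the end and leave all the other things where they are.

Things in the scene. Friction and masses are not known exactly. Their poses are not given: they have to be found in the camera images.
- manifold: three-place vacuum filtration manifold, fixed: a steel square tube 50 wide, 350 long, its top 75 mm above the worktop. Origin on the worktop under its middle; its y axis runs along the tube, green valve levers face its -x side. Three filter heads stand on it at y = -125, 0 and +125 mm; the open one may be any of them.
- clamped_a: one of the two places already made up, fixed: a head with a funnel (59 mm across, top 206 mm above the worktop) and a black clamp 76 mm across, 104 to 127 mm above the worktop, its thumb tabs reaching 67 mm towards the manifold's -x. Origin on its axis on top of the manifold.
- clamped_b: the other made-up place, the same as clamped_a.
- head: the open filter head, a fixed steel fitting on the manifold; origin on its axis at its underside (on top of the manifold, 75 mm above the worktop), z up. Flange 64 mm across with its top at z = 35 mm; above it a spigot 52 mm across up to z = 45 mm, and on that the red gasket.
- gasket_top (a point): centre of the upper face of the red silicone gasket (48 mm across, 4 mm thick, white membrane inside) on the open head when nothing presses it: on the head's axis, 49 mm above its origin, 124 mm above the worktop. Fixed to the head, does not sink with the gasket.
- gasket (a joint): how far the gasket is squeezed (m): 0 free, 0.006 squeezed right down. It gives like a spring, 5 N per mm, so 8 to 18 N (the funnel's own weight of about 2 N included) is 1.6 to 3.6 mm.
- lid: blue plastic dust lid, loose, about 60 g; origin at the centre of its underside (skirt's lower edge), z up. Skirt 62 mm outside, 56 mm inside, 16 mm deep; upper face at z = 20 mm; in the middle a round knob 22 mm across, from z = 20 to 46 mm. It stands at first on the open head's flange (origin 35 mm above the head's), its skirt round the spigot with 2 mm play, and lifts straight up.
- funnel: loose stainless filter funnel, about 0.22 kg, 92 mm tall, standing on the worktop; origin at the centre of its underside (skirt's lower edge), z up. Skirt 64 mm outside, 56 mm inside, up to z = 12 mm; above it the plain round body 54 mm across from z = 18 to 86 mm (grip here); rim 59 mm across at the top.
- funnel_seat (a point): centre of the funnel's seat, the flat step inside its skirt, 8 mm above the funnel's origin. It comes to lie on the gasket, the skirt round gasket and spigot with 2 mm play all round the spigot.
- tray: bright metal instrument tray, fixed on the worktop: 190 mm along its x, 140 mm along its y, floor 3 mm thick, walls 3 mm thick and 18 mm high with a rounded rim. Origin at the centre of its underside. The forceps lie along its x at y = about +48 mm; the part of the floor with y below +25 mm is free for the lid.
- forceps: steel forceps 131 mm long, lying in the tray; a bystander. Origin at the middle of the underside.
- clamp: the black spring clamp for this place, lying ready on the worktop, 74 mm across and 23 mm high; a bystander. Origin at the centre of its ring, underside.
- timer: white countdown timer 70 x 66 x 19 mm on the worktop; a bystander. Origin at the centre of its underside.
- sample_cup: specimen cup with yellow lid, 52 mm across, 62 mm tall; a bystander. Origin at the centre of its underside.
Things that resemble listed ones, but are neither listed nor needed, are in the scene too. Leave any pink look-alike of the funnel alone.

How it is judged:
By the outcome, as a careful person would: the job done as asked, in the order asked, and still so for the second after the job is handed in, while the arm keeps its last pose, push and grip.
It also fails if it takes over 72 s, if anything falls off the work surface, if the arm or the gripper's body presses on something with over 40 N, if the wrist force passes 120 N, or if a joint passes its speed limit or range.

## Working session

There is one attempt and no reset: what is moved stays moved. The work goes in short steps, Python scripts to look and compute and a shell command to move; the robot and the scene stay as the last step left them, time stands still between calls to the robot, and variables do not carry over. Pictures are saved under pics/ and viewed, at most 10 in all, crops included, and the job is handed in when it is done.

```bash
mkdir -p pics; ls
python3 - <<'E'
from cell import env,cams
import cv2
o=env.get_obs()
for k in ("time_s","tool_pos","tool_rot","force","grip_width","qpos"): print(k,o[k])
for n in ("scene","top"):
    im=cams.read_camera(n); cv2.imwrite(f"pics/{n}0.png",im[:,:,::-1]); print(n,cams.camera_info(n))
E
```

```text
pics
time_s 0.0
tool_pos [ 0.19796742 -0.61856352  0.23843878]
tool_rot [-1.79888900e+02  7.46573905e-03  1.77536848e+01]
force [-0.18133504 -0.66664663  0.31814346]
grip_width 0.08717411946899987
qpos [73.0556277  18.43991227 -4.01550793 83.17639017  1.29670187 78.54013741
 -3.26079475]
scene {'fx': 461.6418564915428, 'fy': 461.6418564915428, 'cx': 315.68459396975135, 'cy': 235.8631475232, 'k1': -0.09606351778587376, 'rvec': array([ 1.01657117, -2.50721016,  0.96527001]), 'tvec': array([0.37910166, 0.3798572 , 1.0981306 ])}
top {'fx': 513.2700669419988, 'fy': 513.2700669419988, 'cx': 323.3595447292299, 'cy': 242.934681901275, 'k1': 0.03269007194796161, 'rvec': array([ 2.08741033, -2.14972162,  0.20770084]), 'tvec': array([-0.01752757,  0.55563083,  1.15130537])}
```

View pics/scene0.png

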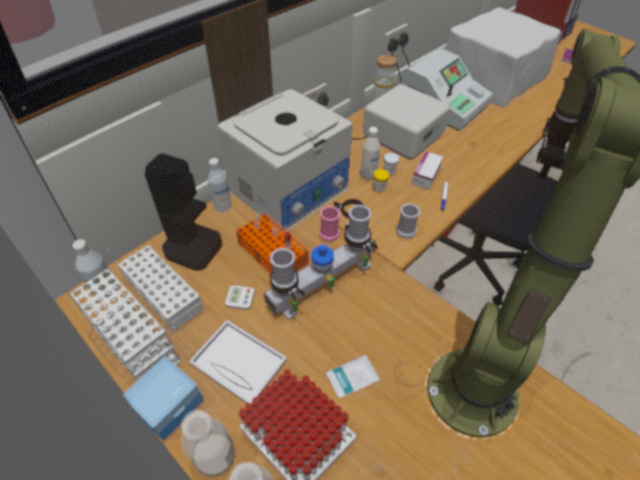

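View pics/top0.png

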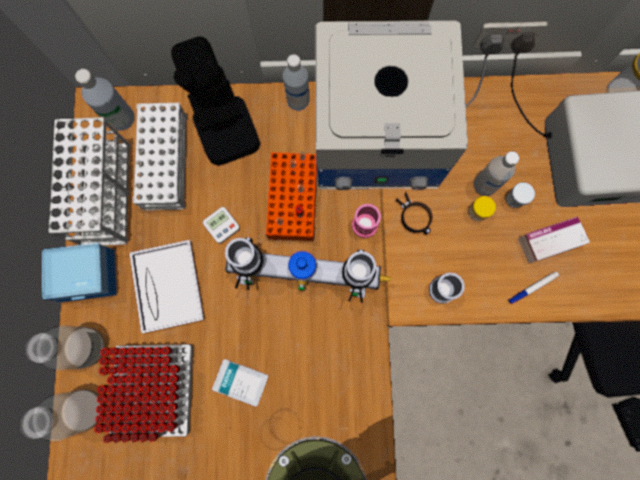

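Two loose-funnel candidates: steel one at top (447,288) / scene (408,220), and the pink look-alike at top (366,220) / scene (330,223). The made-up ones at top (243,257) and (360,270) are clamped. I choose the steel one at (447,288). The lid is the blue one at top (302,265) / scene (322,258). Checking in one crop sheet.

```bash
cat > h.py <<'E'
import numpy as np, cv2
from cell import env,cams
def cam(n):
    c=cams.camera_info(n); R=cv2.Rodrigues(c["rvec"])[0]; K=np.array([[c["fx"],0,c["cx"]],[0,c["fy"],c["cy"]],[0,0,1]])
    return c,R,K,np.array([c["k1"],0,0,0,0.])
def proj(n,P):
    c,R,K,d=cam(n); return cv2.projectPoints(np.float64(P).reshape(-1,1,3),c["rvec"],c["tvec"],K,d)[0].reshape(-1,2)
def ray(n,uv):
    c,R,K,d=cam(n); x=cv2.undistortPoints(np.float64(uv).reshape(-1,1,2),K,d).reshape(-1,2)
    D=np.c_[x,np.ones(len(x))]@R; return -R.T@c["tvec"], D/np.linalg.norm(D,axis=1)[:,None]
def onz(n,uv,z):
    o,d=ray(n,uv); return o+d*((z-o[2])/d[:,2])[:,None]
def tri(ua,ub):  # scene,top
    (o1,d1),(o2,d2)=ray("scene",ua),ray("top",ub); A=np.c_[d1[0],-d2[0]]
    t=np.linalg.lstsq(A,o2-o1,rcond=None)[0]; p,q=o1+t[0]*d1[0],o2+t[1]*d2[0]; return (p+q)/2,np.linalg.norm(p-q)
def bigs(m,k=1):
    cs=cv2.findContours(m.astype(np.uint8),cv2.RETR_EXTERNAL,cv2.CHAIN_APPROX_NONE)[0]; return sorted(cs,key=cv2.contourArea)[-k:][::-1]
E
python3 - <<'E'
from h import *
S=cv2.imread("pics/scene0.png");T=cv2.imread("pics/top0.png")
def hsv(i): return cv2.cvtColor(i,cv2.COLOR_BGR2HSV)
cr=lambda i,x,y,w,h,f: cv2.resize(i[y:y+h,x:x+w],None,fx=f,fy=f,interpolation=cv2.INTER_CUBIC)
a=np.hstack([cr(T,225,235,160,60,2.5),cr(T,415,258,66,60,5)[::2,::2][:150] if 0 else cr(T,415,265,60,50,3)])
b=np.hstack([cr(S,260,200,160,120,2.5),cr(S,385,195,50,50,6)])
c=np.hstack([cr(T,415,260,70,60,5),cr(T,125,235,85,100,3)])
W=max(x.shape[1] for x in(b,c)); 
pad=lambda x:np.pad(x,((0,0),(0,W-x.shape[1]),(0,0)))
im=np.vstack([pad(b),pad(c)]); print(b.shape,c.shape,im.shape); cv2.imwrite("pics/crop1.png",im)
for n,i in(("scene",S),("top",T)):
    H=hsv(i); m=cv2.inRange(H,(105,120,60),(125,255,255)); x,y=(322,258) if n=="scene" else (302,265)
    mm=np.zeros_like(m); mm[y-25:y+25,x-25:x+25]=m[y-25:y+25,x-25:x+25]
    k=bigs(mm)[0]; print(n,cv2.contourArea(k),cv2.boundingRect(k),cv2.fitEllipse(k))
E
```

```text
(300, 700, 3) (300, 605, 3) (600, 700, 3)
scene 314.0 (312, 245, 21, 21) ((322.04315185546875, 255.28909301757812), (19.340099334716797, 20.84027862548828), 92.67997741699219)
top 564.5 (288, 252, 28, 27) ((301.8539123535156, 264.990478515625), (26.723674774169922, 26.969104766845703), 109.94326782226562)
```

View pics/crop1.png

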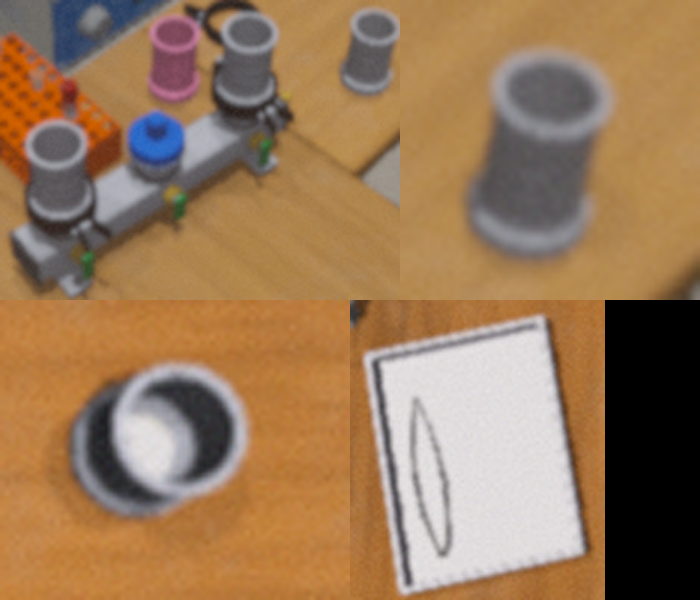

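The crop confirms it: steel funnel rim at top (451,286), scene (410,211), with an open top, no clamp and a bare base. The lid is on the middle head, with its knob at scene (322,248) / top (302,264). The tray's forceps are on its left side, so the right part is free. Now the positions.

Run:
```python
from h import *
S=cv2.imread("pics/scene0.png");T=cv2.imread("pics/top0.png")
print("rim",tri([410.3,211.2],[450.8,285.6]))
print("knob",tri([322.4,248],[302.2,263.5]))
t=onz("top",[[131,253.3],[190,241],[203.3,319],[143.3,332.3]],.018); print("tray",t.round(3),t.mean(0))
# rim bright ring in top: ellipse; lid outline on plane z=.13
H=cv2.cvtColor(T,cv2.COLOR_BGR2HSV)
m=cv2.inRange(H,(0,0,0),(180,90,255)); mm=np.zeros_like(m); mm[260:312,425:470]=m[260:312,425:470]
k=bigs(mm)[0]; print(cv2.boundingRect(k))
print("lid@z.130",onz("top",[301.85,265],.130), "scene", onz("scene",[322.04,255.3],.125))
# clamped rims for manifold axis, rough
print(onz("top",[[243,257],[360,270]],.206).round(3))
P=onz("top",[450.8,285.6],.092)[0];print("funnel",P); print(proj("top",[P*[1,1,0],P]),proj("scene",[P*[1,1,0],P]))
o=env.get_obs();print(o["tool_pos"],o["tool_rot"])
# tops of clamped, pink, etc.
print("pink",onz("top",[366,220],.09),"clamp",onz("top",[417,217],.01))
```

```text
rim (array([ 0.44046198, -0.31773305,  0.08649823]), np.float64(0.004891273638384103))
knob (array([0.49202328, 0.01279364, 0.14987831]), np.float64(0.0009602966099858415))
tray [[0.55  0.429 0.018]
 [0.576 0.288 0.018]
 [0.388 0.253 0.018]
 [0.362 0.392 0.018]] [0.46937466 0.34059558 0.018     ]
(429, 273, 36, 30)
lid@z.130 [[0.4922885  0.01467563 0.13      ]] scene [[0.48914491 0.01608715 0.125     ]]
[[ 0.501  0.131  0.206]
 [ 0.467 -0.106  0.206]]
funnel [ 0.44199905 -0.31514139  0.092     ]
[[441.58872432 289.89870513]
 [450.8        285.6       ]] [[404.49266265 230.63896613]
 [408.84803526 209.96036282]]
[ 0.19796313 -0.61863025  0.23859184] [-1.79902320e+02  7.57928169e-03  1.77516676e+01]
pink [[ 0.59861842 -0.13324221  0.09      ]] clamp [[ 0.62178056 -0.26592762  0.01      ]]
```

```bash
cat >> h.py <<'E'
def plan(x,y,z,yaw,n):
    o=env.get_obs(); p=np.array(o["tool_pos"]); w=o["tool_rot"][2]; t=np.array([x,y,z]); dy=(yaw-w+180)%360-180
    for i in range(n):
        a=np.radians(w); d=(t-p)/(n-i); s=round(-dy/n/4,2)
        r=np.round([(np.cos(a)*d[0]+np.sin(a)*d[1])/.05,(np.sin(a)*d[0]-np.cos(a)*d[1])/.05,-d[2]/.05],2)
        q=r*.05; p=p+[np.cos(a)*q[0]+np.sin(a)*q[1],np.sin(a)*q[0]-np.cos(a)*q[1],-q[2]]; w-=s*4
        print('{"tx":%g,"ty":%g,"tz":%g,"spin":%g},'%(*r,s),end="\n" if i==9 else "")
    print()
E
python3 -c "
from h import *
plan(.485,.0135,.30,82,20)"
```

```text
{"tx":0.47,"ty":-0.51,"tz":-0.06,"spin":-0.8},{"tx":0.49,"ty":-0.49,"tz":-0.06,"spin":-0.8},{"tx":0.52,"ty":-0.46,"tz":-0.06,"spin":-0.8},{"tx":0.55,"ty":-0.43,"tz":-0.06,"spin":-0.8},{"tx":0.57,"ty":-0.4,"tz":-0.06,"spin":-0.8},{"tx":0.59,"ty":-0.37,"tz":-0.06,"spin":-0.8},{"tx":0.61,"ty":-0.33,"tz":-0.06,"spin":-0.8},{"tx":0.63,"ty":-0.3,"tz":-0.06,"spin":-0.8},{"tx":0.64,"ty":-0.26,"tz":-0.06,"spin":-0.8},{"tx":0.66,"ty":-0.23,"tz":-0.06,"spin":-0.8},
{"tx":0.67,"ty":-0.19,"tz":-0.06,"spin":-0.8},{"tx":0.68,"ty":-0.15,"tz":-0.06,"spin":-0.8},{"tx":0.68,"ty":-0.11,"tz":-0.06,"spin":-0.8},{"tx":0.69,"ty":-0.08,"tz":-0.06,"spin":-0.8},{"tx":0.69,"ty":-0.04,"tz":-0.06,"spin":-0.8},{"tx":0.69,"ty":0,"tz":-0.07,"spin":-0.8},{"tx":0.69,"ty":0.04,"tz":-0.06,"spin":-0.8},{"tx":0.69,"ty":0.08,"tz":-0.07,"spin":-0.8},{"tx":0.68,"ty":0.12,"tz":-0.06,"spin":-0.8},{"tx":0.68,"ty":0.16,"tz":-0.07,"spin":-0.8},
```

```bash
python3 -m pendant '[{"tx":0.47,"ty":-0.51,"tz":-0.1,"spin":-0.8},{"tx":0.49,"ty":-0.49,"tz":-0.1,"spin":-0.8},{"tx":0.52,"ty":-0.46,"tz":-0.1,"spin":-0.8},{"tx":0.55,"ty":-0.43,"tz":-0.1,"spin":-0.8},{"tx":0.57,"ty":-0.4,"tz":-0.1,"spin":-0.8},{"tx":0.59,"ty":-0.37,"tz":-0.1,"spin":-0.8},{"tx":0.61,"ty":-0.33,"tz":-0.1,"spin":-0.8},{"tx":0.63,"ty":-0.3,"tz":-0.1,"spin":-0.8},{"tx":0.64,"ty":-0.26,"tz":-0.1,"spin":-0.8},{"tx":0.66,"ty":-0.23,"tz":-0.1,"spin":-0.8}]' && python3 -c "
from h import *
plan(.485,.0135,.30,82,10)"
```

```text
invalid input at $[0]: expected keys tx, ty, tz, spin, claw
```

```bash
sed -i 's/"spin":%g}/"spin":%g,"claw":0}/' h.py; python3 -m pendant '[{"tx":0.47,"ty":-0.51,"tz":-0.1,"spin":-0.8,"claw":0},{"tx":0.49,"ty":-0.49,"tz":-0.1,"spin":-0.8,"claw":0},{"tx":0.52,"ty":-0.46,"tz":-0.1,"spin":-0.8,"claw":0},{"tx":0.55,"ty":-0.43,"tz":-0.1,"spin":-0.8,"claw":0},{"tx":0.57,"ty":-0.4,"tz":-0.1,"spin":-0.8,"claw":0},{"tx":0.59,"ty":-0.37,"tz":-0.1,"spin":-0.8,"claw":0},{"tx":0.61,"ty":-0.33,"tz":-0.1,"spin":-0.8,"claw":0},{"tx":0.63,"ty":-0.3,"tz":-0.1,"spin":-0.8,"claw":0},{"tx":0.64,"ty":-0.26,"tz":-0.1,"spin":-0.8,"claw":0},{"tx":0.66,"ty":-0.23,"tz":-0.1,"spin":-0.8,"claw":0}]' && python3 -c "
from h import *
plan(.485,.0135,.30,82,10)"
```

```text
time_s: 1.35
tool_pos: [0.3427, -0.3006, 0.2898]
tool_rot: [180.0, 0.0, 49.9]
force: [0.9, 0.7, 0.1]
grip_width: 0.0871
grasp_force: 0.0
{"tx":0.66,"ty":-0.19,"tz":-0.02,"spin":-0.8,"claw":0},{"tx":0.67,"ty":-0.15,"tz":-0.02,"spin":-0.8,"claw":0},{"tx":0.68,"ty":-0.11,"tz":-0.02,"spin":-0.8,"claw":0},{"tx":0.69,"ty":-0.07,"tz":-0.02,"spin":-0.8,"claw":0},{"tx":0.69,"ty":-0.03,"tz":-0.02,"spin":-0.8,"claw":0},{"tx":0.69,"ty":0,"tz":-0.02,"spin":-0.8,"claw":0},{"tx":0.69,"ty":0.04,"tz":-0.02,"spin":-0.8,"claw":0},{"tx":0.68,"ty":0.08,"tz":-0.02,"spin":-0.8,"claw":0},{"tx":0.68,"ty":0.12,"tz":-0.02,"spin":-0.8,"claw":0},{"tx":0.68,"ty":0.16,"tz":-0.02,"spin":-0.8,"claw":0},
```

```bash
python3 -m pendant '[{"tx":0.66,"ty":-0.19,"tz":-0.02,"spin":-0.8,"claw":0},{"tx":0.67,"ty":-0.15,"tz":-0.02,"spin":-0.8,"claw":0},{"tx":0.68,"ty":-0.11,"tz":-0.02,"spin":-0.8,"claw":0},{"tx":0.69,"ty":-0.07,"tz":-0.02,"spin":-0.8,"claw":0},{"tx":0.69,"ty":-0.03,"tz":-0.02,"spin":-0.8,"claw":0},{"tx":0.69,"ty":0,"tz":-0.02,"spin":-0.8,"claw":0},{"tx":0.69,"ty":0.04,"tz":-0.02,"spin":-0.8,"claw":0},{"tx":0.68,"ty":0.08,"tz":-0.02,"spin":-0.8,"claw":0},{"tx":0.68,"ty":0.12,"tz":-0.02,"spin":-0.8,"claw":0},{"tx":0.68,"ty":0.16,"tz":-0.02,"spin":-0.8,"claw":0}]' && python3 -c "
from h import *
plan(.4905,.0135,.19,82,4)
"
```

```text
time_s: 2.6
tool_pos: [0.4856, 0.0135, 0.2995]
tool_rot: [-180.0, -0.0, 82.0]
force: [0.4, 0.8, -0.3]
grip_width: 0.0874
grasp_force: 0.0
{"tx":0,"ty":0.02,"tz":0.55,"spin":-0,"claw":0},{"tx":0,"ty":0.03,"tz":0.55,"spin":-0,"claw":0},{"tx":0.01,"ty":0.02,"tz":0.55,"spin":-0,"claw":0},{"tx":0,"ty":0.03,"tz":0.54,"spin":-0,"claw":0},
```

```bash
python3 -m pendant '[{"tx":0,"ty":0.03,"tz":0.55,"spin":0,"claw":0},{"tx":0,"ty":0.03,"tz":0.55,"spin":0,"claw":0},{"tx":0,"ty":0.02,"tz":0.5,"spin":0,"claw":0},{"tx":0,"ty":0.02,"tz":0.5,"spin":0,"claw":0},{"tx":0,"ty":0,"tz":0,"spin":0,"claw":0}]'
python3 - <<'E'
from h import *
S=cams.read_camera("scene")[:,:,::-1];T=cams.read_camera("top")[:,:,::-1]
cv2.imwrite("pics/s2.png",S);cv2.imwrite("pics/t2.png",T)
cr=lambda i,x,y,w,h,f: cv2.resize(i[y:y+h,x:x+w],None,fx=f,fy=f,interpolation=cv2.INTER_CUBIC)
cv2.imwrite("pics/crop2.png",np.hstack([cr(S,270,190,100,110,4),cr(T,250,215,100,110,4)]))
E
```

```text
time_s: 3.22
tool_pos: [0.4888, 0.0116, 0.1929]
tool_rot: [-179.8, -0.0, 81.9]
force: [-0.0, -0.6, 0.0]
grip_width: 0.0869
grasp_force: 0.0
```

View pics/crop2.png

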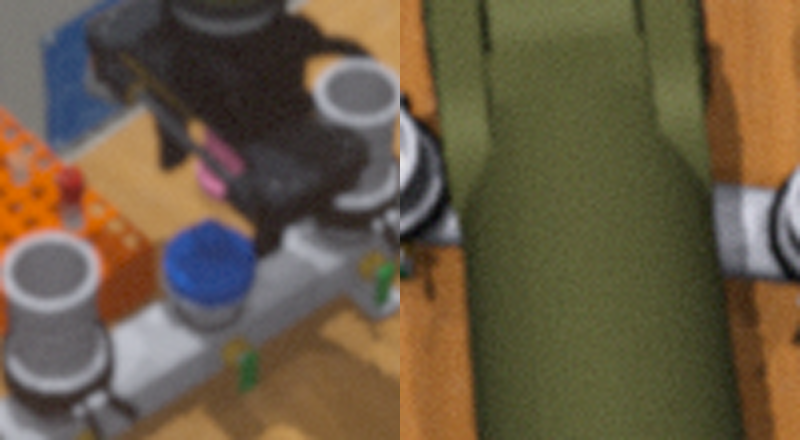

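The crop shows the finger tips at scene crop (172,165) and (275,245), either side of the knob at crop (210,228). I'll compare with the predicted positions.

Run:
```python
from h import *
o=env.get_obs(); p=np.array(o["tool_pos"]); a=np.radians(o["tool_rot"][2]); ty=np.array([np.sin(a),-np.cos(a),0])
for s in(-1,1):
  for w in (.0435,.0585):
    print(s,w,((proj("scene",p+ty*w*s-[0,0,.017])-[270,190])*4).round())
print("knobtop pred",((proj("scene",[[.4905,.0135,.156],[p[0],p[1],.156]])-[270,190])*4).round())
H=cv2.cvtColor(cv2.imread("pics/s2.png"),cv2.COLOR_BGR2HSV); m=cv2.inRange(H,(105,120,50),(125,255,255)); mm=m*0; mm[235:275,300:340]=m[235:275,300:340]
k=bigs(mm)[0]; print(cv2.boundingRect(k)); print(cam("scene")[1].T@-cam("scene")[0]["tvec"])
```

```text
-1 0.0435 [[255. 244.]]
-1 0.0585 [[270. 259.]]
1 0.0435 [[171. 164.]]
1 0.0585 [[158. 151.]]
knobtop pred [[210. 228.]
 [212. 226.]]
(312, 246, 22, 20)
[-0.0425842   0.59094652  1.06905059]
```

Predictions agree: the knob is seen where expected at crop (210,228). Descend and grip.

```bash
python3 -m pendant '[{"tx":0.04,"ty":0.03,"tz":0.2,"spin":0,"claw":0},{"tx":0,"ty":0,"tz":0.3,"spin":0,"claw":0},{"tx":0,"ty":0,"tz":0.3,"spin":0,"claw":0},{"tx":0,"ty":0,"tz":0,"spin":0,"claw":0},{"tx":0,"ty":0,"tz":0,"spin":0,"claw":1},{"tx":0,"ty":0,"tz":0,"spin":0,"claw":1},{"tx":0,"ty":0,"tz":0,"spin":0,"claw":1},{"tx":0,"ty":0,"tz":0,"spin":0,"claw":1},{"tx":0,"ty":0,"tz":0,"spin":0,"claw":1},{"tx":0,"ty":0,"tz":0,"spin":0,"claw":1}]' 12; python3 -c "
from cell import env
print(env.get_obs()['tool_pos'])"
```

```text
time_s: 4.58
tool_pos: [0.4921, 0.0123, 0.1546]
tool_rot: [180.0, 0.0, 81.8]
force: [0.4, 0.0, -0.1]
grip_width: 0.0347
grasp_force: 0.0
[0.49206187 0.01230681 0.15455722]
```

```bash
python3 -m pendant '[{"tx":0,"ty":0,"tz":0,"spin":0,"claw":1},{"tx":0,"ty":0,"tz":0,"spin":0,"claw":1},{"tx":0,"ty":0,"tz":0,"spin":0,"claw":1},{"tx":0,"ty":0,"tz":0,"spin":0,"claw":1}]' 12
```

```text
time_s: 5.08
tool_pos: [0.4921, 0.0123, 0.1545]
tool_rot: [180.0, 0.0, 81.8]
force: [-0.1, -0.0, -0.2]
grip_width: 0.0217
grasp_force: 12.0
```

```bash
python3 -m pendant '[{"tx":0,"ty":0,"tz":-0.1,"spin":0,"claw":1},{"tx":0,"ty":0,"tz":-0.2,"spin":0,"claw":1},{"tx":0,"ty":0,"tz":-0.4,"spin":0,"claw":1},{"tx":0,"ty":0,"tz":-0.5,"spin":0,"claw":1},{"tx":0,"ty":0,"tz":-0.5,"spin":0,"claw":1},{"tx":0,"ty":0,"tz":-0.5,"spin":0,"claw":1},{"tx":0,"ty":0,"tz":-0.4,"spin":0,"claw":1},{"tx":0,"ty":0,"tz":-0.1,"spin":0,"claw":1},{"tx":0,"ty":0,"tz":0,"spin":0,"claw":1}]'; sed -i 's/"claw":0/"claw":1/' h.py; python3 -c "
from h import *
plan(.493,.325,.290,81.8,10)"
```

```text
time_s: 6.2
tool_pos: [0.492, 0.0123, 0.2895]
tool_rot: [180.0, 0.0, 81.8]
force: [0.0, -0.7, -0.4]
grip_width: 0.022
grasp_force: 12.0
{"tx":0.62,"ty":-0.09,"tz":-0,"spin":-0,"claw":1},{"tx":0.62,"ty":-0.09,"tz":-0,"spin":-0,"claw":1},{"tx":0.62,"ty":-0.09,"tz":-0,"spin":-0,"claw":1},{"tx":0.62,"ty":-0.09,"tz":-0,"spin":-0,"claw":1},{"tx":0.62,"ty":-0.09,"tz":-0,"spin":-0,"claw":1},{"tx":0.62,"ty":-0.09,"tz":-0,"spin":-0,"claw":1},{"tx":0.62,"ty":-0.08,"tz":-0,"spin":-0,"claw":1},{"tx":0.62,"ty":-0.09,"tz":-0,"spin":-0,"claw":1},{"tx":0.62,"ty":-0.08,"tz":-0,"spin":-0,"claw":1},{"tx":0.61,"ty":-0.09,"tz":-0.01,"spin":-0,"claw":1},
```

```bash
python3 -m pendant '[{"tx":0.4,"ty":-0.06,"tz":0,"spin":0,"claw":1},{"tx":0.7,"ty":-0.1,"tz":0,"spin":0,"claw":1},{"tx":0.7,"ty":-0.1,"tz":0,"spin":0,"claw":1},{"tx":0.7,"ty":-0.1,"tz":0,"spin":0,"claw":1},{"tx":0.7,"ty":-0.1,"tz":0,"spin":0,"claw":1},{"tx":0.7,"ty":-0.1,"tz":0,"spin":0,"claw":1},{"tx":0.7,"ty":-0.1,"tz":0,"spin":0,"claw":1},{"tx":0.7,"ty":-0.1,"tz":0,"spin":0,"claw":1},{"tx":0.6,"ty":-0.08,"tz":0,"spin":0,"claw":1},{"tx":0.3,"ty":-0.04,"tz":0,"spin":0,"claw":1}]'&& python3 -m pendant '[{"tx":0,"ty":0,"tz":0.4,"spin":0,"claw":1},{"tx":0,"ty":0,"tz":0.6,"spin":0,"claw":1},{"tx":0,"ty":0,"tz":0.6,"spin":0,"claw":1},{"tx":0,"ty":0,"tz":0.6,"spin":0,"claw":1},{"tx":0,"ty":0,"tz":0.6,"spin":0,"claw":1},{"tx":0,"ty":0,"tz":0.5,"spin":0,"claw":1},{"tx":0,"ty":0,"tz":0.3,"spin":0,"claw":1},{"tx":0,"ty":0,"tz":0,"spin":0,"claw":1}]'
python3 - <<'E'
from h import *
S=cams.read_camera("scene")[:,:,::-1];T=cams.read_camera("top")[:,:,::-1]
cv2.imwrite("pics/s3.png",S);cv2.imwrite("pics/t3.png",T)
cr=lambda i,x,y,w,h,f: cv2.resize(i[y:y+h,x:x+w],None,fx=f,fy=f,interpolation=cv2.INTER_CUBIC)
cv2.imwrite("pics/crop3.png",np.vstack([cr(S,180,270,160,100,4)]))
E
```

```text
time_s: 7.45
tool_pos: [0.4919, 0.3269, 0.2883]
tool_rot: [-179.9, 0.0, 81.9]
force: [-0.1, -0.7, -0.0]
grip_width: 0.0216
grasp_force: 12.0
time_s: 8.45
tool_pos: [0.4926, 0.3237, 0.108]
tool_rot: [-179.9, 0.1, 81.7]
force: [0.4, 1.2, -0.0]
grip_width: 0.0216
grasp_force: 12.0
```

View pics/crop3.png

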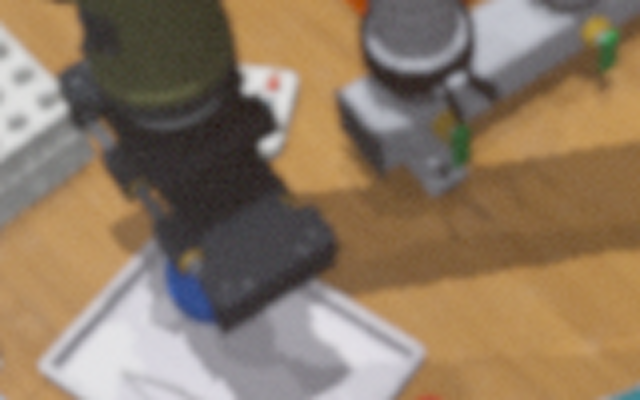

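The crop shows the lid (crop (190,290)) held above the back part of the tray floor, clear of the forceps. Lowering.

```bash
python3 -m pendant '[{"tx":0,"ty":0,"tz":0.3,"spin":0,"claw":1},{"tx":0,"ty":0,"tz":0.4,"spin":0,"claw":1},{"tx":0,"ty":0,"tz":0.3,"spin":0,"claw":1},{"tx":0,"ty":0,"tz":0.1,"spin":0,"claw":1},{"tx":0,"ty":0,"tz":0.04,"spin":0,"claw":1},{"tx":0,"ty":0,"tz":0,"spin":0,"claw":1},{"tx":0,"ty":0,"tz":0,"spin":0,"claw":1}]' &&  python3 -m pendant '[{"tx":0,"ty":0,"tz":0.03,"spin":0,"claw":1},{"tx":0,"ty":0,"tz":0.02,"spin":0,"claw":1},{"tx":0,"ty":0,"tz":0,"spin":0,"claw":1},{"tx":0,"ty":0,"tz":0,"spin":0,"claw":1}]'
```

```text
time_s: 9.43
tool_pos: [0.4933, 0.3257, 0.053]
tool_rot: [180.0, -0.0, 81.7]
force: [-0.2, 0.0, -1.3]
grip_width: 0.0216
grasp_force: 12.0
time_s: 9.93
tool_pos: [0.493, 0.3254, 0.05]
tool_rot: [180.0, 0.0, 81.7]
force: [0.0, 0.4, 0.4]
grip_width: 0.0215
grasp_force: 12.0
```

```bash
python3 -m pendant '[{"tx":0,"ty":0,"tz":0.02,"spin":0,"claw":1},{"tx":0,"ty":0,"tz":0.02,"spin":0,"claw":1},{"tx":0,"ty":0,"tz":0.0,"spin":0,"claw":1},{"tx":0,"ty":0,"tz":0,"spin":0,"claw":1}]';   python3 -m pendant '[{"tx":0,"ty":0,"tz":0.02,"spin":0,"claw":1},{"tx":0,"ty":0,"tz":0,"spin":0,"claw":1},{"tx":0,"ty":0,"tz":0,"spin":0,"claw":1}]'
```

```text
time_s: 10.42
tool_pos: [0.493, 0.3254, 0.048]
tool_rot: [-180.0, 0.0, 81.8]
force: [0.3, -0.4, -0.5]
grip_width: 0.0216
grasp_force: 12.0
time_s: 10.8
tool_pos: [0.4931, 0.3255, 0.0475]
tool_rot: [180.0, 0.0, 81.8]
force: [-2.2, -2.2, 4.8]
grip_width: 0.0217
grasp_force: 12.0
```

Contact at 4.8 N. Release and rise.

```bash
python3 -m pendant '[{"tx":0,"ty":0,"tz":-0.01,"spin":0,"claw":0.6},{"tx":0,"ty":0,"tz":0,"spin":0,"claw":0.4},{"tx":0,"ty":0,"tz":0,"spin":0,"claw":0.4},{"tx":0,"ty":0,"tz":0,"spin":0,"claw":0.2},{"tx":0,"ty":0,"tz":0,"spin":0,"claw":0.2},{"tx":0,"ty":0,"tz":-0.2,"spin":0,"claw":0.2},{"tx":0,"ty":0,"tz":-0.4,"spin":0,"claw":0},{"tx":0,"ty":0,"tz":-0.6,"spin":0,"claw":0},{"tx":0,"ty":0,"tz":-0.8,"spin":0,"claw":0},{"tx":0,"ty":0,"tz":-0.8,"spin":0,"claw":0}]' && python3 -m pendant '[{"tx":0,"ty":0,"tz":-0.8,"spin":0,"claw":0},{"tx":0,"ty":0,"tz":-0.8,"spin":0,"claw":0},{"tx":0,"ty":0,"tz":-0.5,"spin":0,"claw":0},{"tx":0,"ty":0,"tz":-0.3,"spin":0,"claw":0}]'; sed -i 's/"claw":1/"claw":0/' h.py; python3 -c "
from h import *
plan(.442,-.315,.29,54,20)"
```

```text
time_s: 12.05
tool_pos: [0.493, 0.3258, 0.1904]
tool_rot: [179.9, -0.0, 81.8]
force: [0.3, -0.8, 0.1]
grip_width: 0.0867
grasp_force: 0.0
time_s: 12.55
tool_pos: [0.493, 0.3261, 0.3104]
tool_rot: [179.8, -0.1, 81.8]
force: [-0.1, -1.0, -0.8]
grip_width: 0.0871
grasp_force: 0.0
{"tx":-0.64,"ty":0.04,"tz":0.02,"spin":0.35,"claw":0},{"tx":-0.64,"ty":0.06,"tz":0.02,"spin":0.35,"claw":0},{"tx":-0.64,"ty":0.07,"tz":0.02,"spin":0.35,"claw":0},{"tx":-0.64,"ty":0.09,"tz":0.02,"spin":0.35,"claw":0},{"tx":-0.63,"ty":0.1,"tz":0.02,"spin":0.35,"claw":0},{"tx":-0.63,"ty":0.12,"tz":0.02,"spin":0.35,"claw":0},{"tx":-0.63,"ty":0.13,"tz":0.02,"spin":0.35,"claw":0},{"tx":-0.63,"ty":0.15,"tz":0.02,"spin":0.35,"claw":0},{"tx":-0.62,"ty":0.17,"tz":0.02,"spin":0.35,"claw":0},{"tx":-0.62,"ty":0.18,"tz":0.02,"spin":0.35,"claw":0},
{"tx":-0.61,"ty":0.2,"tz":0.02,"spin":0.35,"claw":0},{"tx":-0.61,"ty":0.21,"tz":0.02,"spin":0.35,"claw":0},{"tx":-0.6,"ty":0.22,"tz":0.02,"spin":0.35,"claw":0},{"tx":-0.6,"ty":0.24,"tz":0.02,"spin":0.35,"claw":0},{"tx":-0.59,"ty":0.25,"tz":0.02,"spin":0.35,"claw":0},{"tx":-0.58,"ty":0.27,"tz":0.02,"spin":0.35,"claw":0},{"tx":-0.58,"ty":0.28,"tz":0.02,"spin":0.35,"claw":0},{"tx":-0.57,"ty":0.3,"tz":0.02,"spin":0.35,"claw":0},{"tx":-0.56,"ty":0.31,"tz":0.02,"spin":0.35,"claw":0},{"tx":-0.56,"ty":0.33,"tz":0.03,"spin":0.35,"claw":0},
```

```bash
python3 -m pendant '[{"tx":-0.64,"ty":0.04,"tz":0.02,"spin":0.35,"claw":0},{"tx":-0.64,"ty":0.06,"tz":0.02,"spin":0.35,"claw":0},{"tx":-0.64,"ty":0.07,"tz":0.02,"spin":0.35,"claw":0},{"tx":-0.64,"ty":0.09,"tz":0.02,"spin":0.35,"claw":0},{"tx":-0.63,"ty":0.1,"tz":0.02,"spin":0.35,"claw":0},{"tx":-0.63,"ty":0.12,"tz":0.02,"spin":0.35,"claw":0},{"tx":-0.63,"ty":0.13,"tz":0.02,"spin":0.35,"claw":0},{"tx":-0.63,"ty":0.15,"tz":0.02,"spin":0.35,"claw":0},{"tx":-0.62,"ty":0.17,"tz":0.02,"spin":0.35,"claw":0},{"tx":-0.62,"ty":0.18,"tz":0.02,"spin":0.35,"claw":0}]' >/dev/null && python3 -m pendant '[{"tx":-0.61,"ty":0.2,"tz":0.02,"spin":0.35,"claw":0},{"tx":-0.61,"ty":0.21,"tz":0.02,"spin":0.35,"claw":0},{"tx":-0.6,"ty":0.22,"tz":0.02,"spin":0.35,"claw":0},{"tx":-0.6,"ty":0.24,"tz":0.02,"spin":0.35,"claw":0},{"tx":-0.59,"ty":0.25,"tz":0.02,"spin":0.35,"claw":0},{"tx":-0.58,"ty":0.27,"tz":0.02,"spin":0.35,"claw":0},{"tx":-0.58,"ty":0.28,"tz":0.02,"spin":0.35,"claw":0},{"tx":-0.57,"ty":0.3,"tz":0.02,"spin":0.35,"claw":0},{"tx":-0.56,"ty":0.31,"tz":0.02,"spin":0.35,"claw":0},{"tx":-0.56,"ty":0.33,"tz":0.03,"spin":0.35,"claw":0}]'
python3 - <<'E'
from h import *
S=cams.read_camera("scene")[:,:,::-1];T=cams.read_camera("top")[:,:,::-1]
cv2.imwrite("pics/s4.png",S);cv2.imwrite("pics/t4.png",T)
cr=lambda i,x,y,w,h,f: cv2.resize(i[y:y+h,x:x+w],None,fx=f,fy=f,interpolation=cv2.INTER_CUBIC)
a=np.hstack([cr(T,265,235,75,60,4),cr(S,285,230,75,60,4)])
b=np.hstack([cr(T,125,235,85,100,3),cr(S,360,170,86,75,4)])
W=max(a.shape[1],b.shape[1]);f=lambda x:np.pad(x,((0,0),(0,W-x.shape[1]),(0,0)));im=np.vstack([f(a),f(b)]);print(im.shape);cv2.imwrite("pics/crop4.png",im)
c={}
for n,i in(("scene",S),("top",T)):
    H=cv2.cvtColor(np.ascontiguousarray(i),cv2.COLOR_BGR2HSV); m=cv2.inRange(H,(165,110,60),(180,255,255))|cv2.inRange(H,(0,150,60),(6,255,255)); x,y=(322,262) if n=="scene" else (302,265)
    mm=np.zeros_like(m); mm[y-14:y+14,x-16:x+16]=m[y-14:y+14,x-16:x+16]
    k=bigs(mm)[0]; e=cv2.fitEllipse(cv2.convexHull(k)); print(n,cv2.boundingRect(k),e); c[n]=e[0]; print(onz(n,e[0],.124))
print(tri(c["scene"],c["top"]))
E
```

```text
time_s: 15.05
tool_pos: [0.4416, -0.3179, 0.2869]
tool_rot: [180.0, 0.0, 53.7]
force: [0.5, 0.5, -0.6]
grip_width: 0.0868
grasp_force: 0.0
(540, 600, 3)Traceback (most recent call last):
  File "<stdin>", line 12, in <module>
cv2.error: OpenCV(4.12.0) /io/opencv/modules/imgproc/src/shapedescr.cpp:361: error: (-201:Incorrect size of input array) There should be at least 5 points to fit the ellipse in function 'fitEllipseNoDirect'
```

View pics/crop4.png

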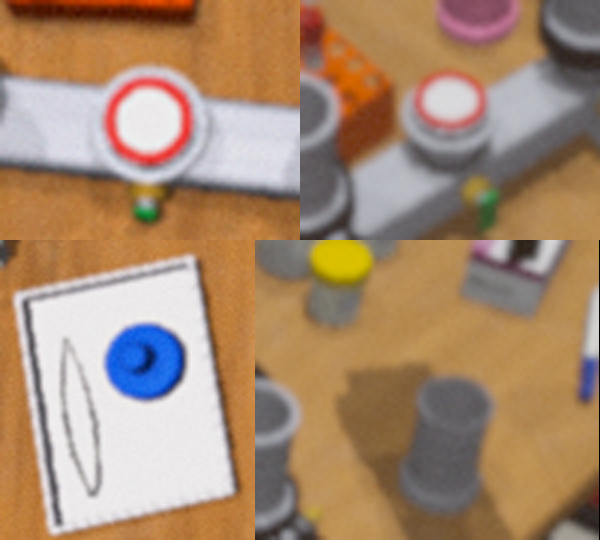

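The lid stands flat in the tray at top ≈(173,275), clear of the forceps. The gasket ring is at top (302,265.3) and scene (322.5,255.3). The steel funnel is under the gripper at scene (410,211).

Run:
```python
from h import *
S=cv2.imread("pics/s4.png");T=cv2.imread("pics/t4.png"); c={}
for n,i,x,y in(("scene",S,322,257),("top",T,302,265)):
    H=cv2.cvtColor(i,cv2.COLOR_BGR2HSV); m=((H[...,1]>70)&((H[...,0]>160)|(H[...,0]<6))).astype(np.uint8)
    mm=m*0; mm[y-14:y+14,x-14:x+14]=m[y-14:y+14,x-14:x+14]
    k=bigs(mm)[0]; e=cv2.fitEllipse(cv2.convexHull(k)); print(n,cv2.boundingRect(k),e); c[n]=e[0]; print(onz(n,e[0],.124))
print("gasket",tri(c["scene"],c["top"]))
print("rim scene@.092",onz("scene",[409.75,211.2],.092), onz("scene",[410.3,211.2],.092),"top",onz("top",[450.8,285.6],.092))
T0=cv2.imread("pics/top0.png")
# funnel outer rim ring from before: white ring fit
g=cv2.cvtColor(T0,cv2.COLOR_BGR2HSV); m=((g[...,1]<90)).astype(np.uint8);
sub=m[255:318,420:475]; 
k=bigs(sub)[0].reshape(-1,2)+[420,255]; q=k[(k[:,0]>451)|((k[:,1]<279)&(k[:,0]>444))]; print(len(q),cv2.fitEllipse(q.astype(np.float32)))
e=cv2.fitEllipse(q.astype(np.float32)); print(onz("top",e[0],.092))
```

```text
scene (314, 248, 18, 15) ((322.2367858886719, 255.01483154296875), (13.844388008117676, 18.08966636657715), 88.60735321044922)
[[0.4900116  0.01440038 0.124     ]]
top (291, 254, 22, 23) ((301.7599792480469, 264.8406066894531), (22.06572151184082, 22.550703048706055), 24.36144256591797)
[[0.4935765 0.0151094 0.124    ]]
gasket (array([0.49234848, 0.01427417, 0.12260156]), np.float64(0.003357397034932818))
rim scene@.092 [[ 0.43687304 -0.3127432   0.092     ]] [[ 0.43567844 -0.31391172  0.092     ]] top [[ 0.44199905 -0.31514139  0.092     ]]
43 ((449.82403564453125, 285.8857727050781), (26.46786880493164, 28.39500617980957), 87.69136810302734)
[[ 0.44142202 -0.31292465  0.092     ]]
```

```bash
python3 -m pendant '[{"tx":0.04,"ty":-0.08,"tz":0.4,"spin":0,"claw":0},{"tx":0,"ty":0,"tz":0.7,"spin":0,"claw":0},{"tx":0,"ty":0,"tz":0.7,"spin":0,"claw":0},{"tx":0,"ty":0,"tz":0.7,"spin":0,"claw":0},{"tx":0,"ty":0,"tz":0.5,"spin":0,"claw":0},{"tx":0,"ty":0,"tz":0.3,"spin":0,"claw":0},{"tx":0,"ty":0,"tz":0.1,"spin":0,"claw":0},{"tx":0,"ty":0,"tz":0,"spin":0,"claw":0}]'
python3 - <<'E'
from h import *
S=cams.read_camera("scene")[:,:,::-1];T=cams.read_camera("top")[:,:,::-1]
cv2.imwrite("pics/s5.png",S);cv2.imwrite("pics/t5.png",T)
cr=lambda i,x,y,w,h,f: cv2.resize(i[y:y+h,x:x+w],None,fx=f,fy=f,interpolation=cv2.INTER_CUBIC)
cv2.imwrite("pics/crop5.png",np.hstack([cr(S,360,150,90,100,4),cr(T,400,235,100,100,4)]))
E
```

```text
time_s: 16.15
tool_pos: [0.4401, -0.312, 0.1175]
tool_rot: [180.0, -0.0, 53.8]
force: [0.3, 0.2, 0.4]
grip_width: 0.0873
grasp_force: 0.0
```

View pics/crop5.png

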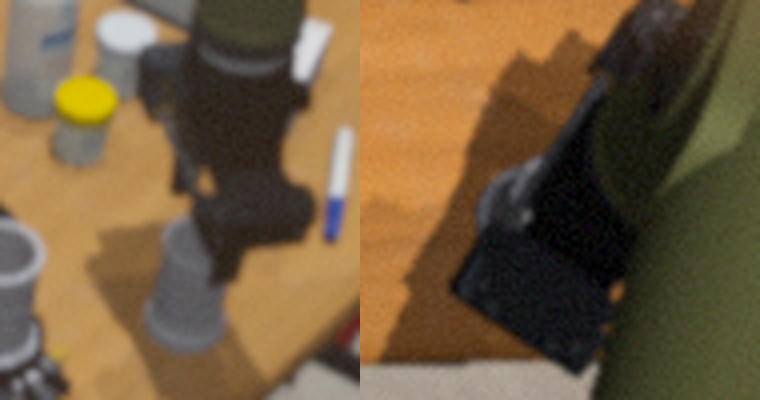

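The finger tips straddle the funnel rim: the near one at crop (225,280), the far one at (185,190), and the rim centre at (199,245). Descend and close softly.

```bash
python3 -m pendant '[{"tx":0,"ty":0.02,"tz":0.3,"spin":0,"claw":0},{"tx":0,"ty":0,"tz":0.4,"spin":0,"claw":0},{"tx":0,"ty":0,"tz":0.3,"spin":0,"claw":0},{"tx":0,"ty":0,"tz":0.18,"spin":0,"claw":0},{"tx":0,"ty":0,"tz":0,"spin":0,"claw":0},{"tx":0,"ty":0,"tz":0,"spin":0,"claw":0.2},{"tx":0,"ty":0,"tz":0,"spin":0,"claw":0.3},{"tx":0,"ty":0,"tz":0,"spin":0,"claw":0.4},{"tx":0,"ty":0,"tz":0,"spin":0,"claw":0.5},{"tx":0,"ty":0,"tz":0,"spin":0,"claw":0.5}]' 5;python3 -m pendant '[{"tx":0,"ty":0,"tz":0,"spin":0,"claw":0.6},{"tx":0,"ty":0,"tz":0,"spin":0,"claw":0.6},{"tx":0,"ty":0,"tz":0,"spin":0,"claw":0.8},{"tx":0,"ty":0,"tz":0,"spin":0,"claw":0.8}]' 40
```

```text
time_s: 17.5
tool_pos: [0.441, -0.3127, 0.0585]
tool_rot: [179.9, 0.0, 53.7]
force: [-0.2, -1.2, 1.5]
grip_width: 0.0581
grasp_force: 5.0
time_s: 18.0
tool_pos: [0.441, -0.3127, 0.0584]
tool_rot: [179.9, 0.0, 53.8]
force: [1.1, 0.2, 3.5]
grip_width: 0.056
grasp_force: 40.0
```

```bash
python3 -m pendant '[{"tx":0,"ty":0,"tz":0,"spin":0,"claw":0.8},{"tx":0,"ty":0,"tz":-0.1,"spin":0,"claw":0.8},{"tx":0,"ty":0,"tz":-0.2,"spin":0,"claw":0.8},{"tx":0,"ty":0,"tz":-0.1,"spin":0,"claw":0.8},{"tx":0,"ty":0,"tz":0,"spin":0,"claw":0.8},{"tx":0,"ty":0,"tz":0,"spin":0,"claw":0.8}]' 45
python3 - <<'E'
from h import *
S=cams.read_camera("scene")[:,:,::-1];T=cams.read_camera("top")[:,:,::-1]
cv2.imwrite("pics/s6.png",S);cv2.imwrite("pics/t6.png",T)
cr=lambda i,x,y,w,h,f: cv2.resize(i[y:y+h,x:x+w],None,fx=f,fy=f,interpolation=cv2.INTER_CUBIC)
cv2.imwrite("pics/crop6.png",np.hstack([cr(S,370,160,75,75,5),cr(T,410,245,75,75,5)]))
E
```

```text
time_s: 18.75
tool_pos: [0.4403, -0.3123, 0.0779]
tool_rot: [-180.0, 0.0, 53.7]
force: [-0.2, -0.2, -3.1]
grip_width: 0.0535
grasp_force: 98.5
```

View pics/crop6.png

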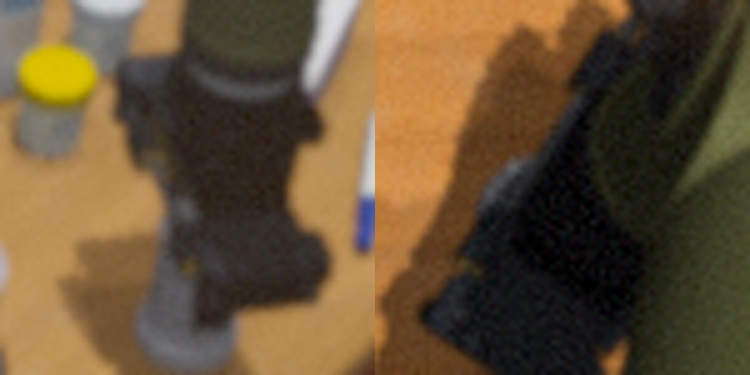

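The funnel is held upright, with its skirt at crop (185,345) lifted off the worktop (it hangs about -3 N). Lift high, then swing over the head.

```bash
python3 -m pendant '[{"tx":0,"ty":0,"tz":-0.2,"spin":0,"claw":0.8},{"tx":0,"ty":0,"tz":-0.5,"spin":0,"claw":0.8},{"tx":0,"ty":0,"tz":-0.7,"spin":0,"claw":0.8},{"tx":0,"ty":0,"tz":-0.7,"spin":0,"claw":0.8},{"tx":0,"ty":0,"tz":-0.7,"spin":0,"claw":0.8},{"tx":0,"ty":0,"tz":-0.7,"spin":0,"claw":0.8},{"tx":0,"ty":0,"tz":-0.5,"spin":0,"claw":0.8},{"tx":0,"ty":0,"tz":-0.2,"spin":0,"claw":0.8},{"tx":0,"ty":0,"tz":-0.1,"spin":0,"claw":0.8},{"tx":0,"ty":0,"tz":0,"spin":0,"claw":0.8}]'; sed -i 's/"claw":0/"claw":0.8/' h.py; python3 -c "
from h import *
plan(.492,.0143,.295,82,10)"
```

```text
time_s: 20.1
tool_pos: [0.4403, -0.3122, 0.2924]
tool_rot: [-179.9, 0.0, 53.8]
force: [0.1, -0.2, -3.0]
grip_width: 0.0537
grasp_force: 98.5
{"tx":0.59,"ty":-0.3,"tz":-0.01,"spin":-0.71,"claw":0.8},{"tx":0.6,"ty":-0.27,"tz":-0,"spin":-0.71,"claw":0.8},{"tx":0.61,"ty":-0.24,"tz":-0.01,"spin":-0.71,"claw":0.8},{"tx":0.63,"ty":-0.21,"tz":-0,"spin":-0.71,"claw":0.8},{"tx":0.64,"ty":-0.18,"tz":-0.01,"spin":-0.71,"claw":0.8},{"tx":0.64,"ty":-0.15,"tz":-0,"spin":-0.71,"claw":0.8},{"tx":0.65,"ty":-0.12,"tz":-0.01,"spin":-0.71,"claw":0.8},{"tx":0.66,"ty":-0.09,"tz":-0,"spin":-0.71,"claw":0.8},{"tx":0.66,"ty":-0.05,"tz":-0.01,"spin":-0.71,"claw":0.8},{"tx":0.66,"ty":-0.02,"tz":-0,"spin":-0.71,"claw":0.8},
```

```bash
python3 -m pendant '[{"tx":0.5,"ty":-0.25,"tz":0,"spin":-0.71,"claw":0.8},{"tx":0.6,"ty":-0.27,"tz":0,"spin":-0.71,"claw":0.8},{"tx":0.62,"ty":-0.24,"tz":0,"spin":-0.71,"claw":0.8},{"tx":0.64,"ty":-0.21,"tz":0,"spin":-0.71,"claw":0.8},{"tx":0.65,"ty":-0.18,"tz":0,"spin":-0.71,"claw":0.8},{"tx":0.66,"ty":-0.15,"tz":0,"spin":-0.71,"claw":0.8},{"tx":0.67,"ty":-0.12,"tz":0,"spin":-0.71,"claw":0.8},{"tx":0.67,"ty":-0.09,"tz":0,"spin":-0.71,"claw":0.8},{"tx":0.66,"ty":-0.07,"tz":0,"spin":-0.71,"claw":0.8},{"tx":0.66,"ty":-0.05,"tz":0,"spin":-0.71,"claw":0.8}]' >/dev/null; python3 -m pendant '[{"tx":0,"ty":0,"tz":0,"spin":0,"claw":0.8}]'; python3 -c "
from h import *
plan(.492,.0143,.203,82,4)"
```

```text
time_s: 21.48
tool_pos: [0.4911, 0.0178, 0.2932]
tool_rot: [180.0, -0.1, 82.6]
force: [-0.6, 0.4, -2.4]
grip_width: 0.0534
grasp_force: 98.5
{"tx":-0.02,"ty":0.01,"tz":0.45,"spin":0.04,"claw":0.8},{"tx":-0.02,"ty":0.01,"tz":0.45,"spin":0.04,"claw":0.8},{"tx":-0.01,"ty":0,"tz":0.45,"spin":0.04,"claw":0.8},{"tx":-0.02,"ty":0.01,"tz":0.45,"spin":0.04,"claw":0.8},
```

```bash
python3 -m pendant '[{"tx":-0.02,"ty":0.01,"tz":0.45,"spin":0.04,"claw":0.8},{"tx":-0.02,"ty":0.01,"tz":0.6,"spin":0.04,"claw":0.8},{"tx":-0.02,"ty":0,"tz":0.5,"spin":0.04,"claw":0.8},{"tx":-0.01,"ty":0.01,"tz":0.3,"spin":0.04,"claw":0.8},{"tx":0,"ty":0,"tz":0,"spin":0,"claw":0.8},{"tx":0,"ty":0,"tz":0,"spin":0,"claw":0.8}]'
python3 - <<'E'
from h import *
S=cams.read_camera("scene")[:,:,::-1];T=cams.read_camera("top")[:,:,::-1]
cv2.imwrite("pics/s7.png",S);cv2.imwrite("pics/t7.png",T)
cr=lambda i,x,y,w,h,f: cv2.resize(i[y:y+h,x:x+w],None,fx=f,fy=f,interpolation=cv2.INTER_CUBIC)
cv2.imwrite("pics/crop7.png",cr(S,285,205,75,75,8))
E
```

```text
time_s: 22.22
tool_pos: [0.4926, 0.0095, 0.2015]
tool_rot: [179.9, -0.0, 81.5]
force: [0.2, -0.1, -1.8]
grip_width: 0.0533
grasp_force: 98.5
```

View pics/crop7.png

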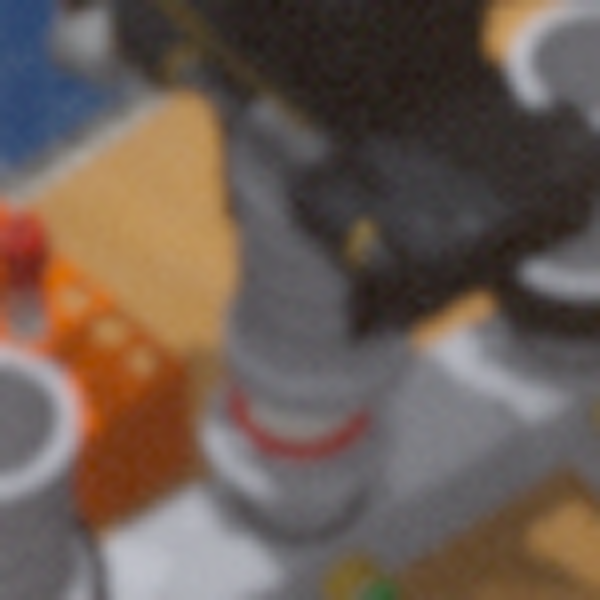

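The crop shows the funnel skirt (edges at about crop x 222 to 412) above the head, with the red gasket at crop (300,430). It sits somewhat right of the head's axis, as the measured y (9.5 mm against 14.3) says. I'll quantify this in the same image.

Run:
```python
from h import *
th=np.linspace(0,2*np.pi,72); f=lambda x,y,z,r:(proj("scene",np.c_[x+r*np.cos(th),y+r*np.sin(th),0*th+z])-[285,205])*8
for nm,a in(("skirt bottom",(.4926,.0095,.143,.032)),("skirt top",(.4926,.0095,.155,.032)),("flange",(.492,.0143,.110,.032)),("gasket",(.492,.0143,.124,.024))):
    e=f(*a);print(nm,e.min(0).round(),e.max(0).round())
S=cv2.imread("pics/s7.png"); H=cv2.cvtColor(S,cv2.COLOR_BGR2HSV)
for n in("s7","s4"):
    H=cv2.cvtColor(cv2.imread(f"pics/{n}.png"),cv2.COLOR_BGR2HSV); m=((H[...,1]>70)&((H[...,0]>160)|(H[...,0]<6)))[243:271,308:336]
    ys,xs=np.nonzero(m);print(n,"red",(xs.min()+308-285)*8,(xs.max()+309-285)*8,(ys.max()+244-205)*8)
G=cv2.resize(S,None,fx=4,fy=4,interpolation=cv2.INTER_CUBIC)[:,:,1].astype(int)
for row in(365,372,380,388): print(row,[G[205*4+row//2,285*4+c//2] for c in range(196,450,6)])
print([G[205*4+r//2,285*4+315//2] for r in range(330,480,6)])
```

```text
skirt bottom [206. 278.] [400. 426.]
skirt top [206. 254.] [401. 402.]
flange [198. 351.] [389. 498.]
gasket [222. 342.] [366. 453.]
s7 red 224 368 464
s4 red 232 376 464
365 [np.int64(93), np.int64(96), np.int64(99), np.int64(101), np.int64(101), np.int64(99), np.int64(101), np.int64(107), np.int64(111), np.int64(113), np.int64(111), np.int64(110), np.int64(108), np.int64(102), np.int64(102), np.int64(101), np.int64(98), np.int64(98), np.int64(102), np.int64(99), np.int64(93), np.int64(98), np.int64(100), np.int64(98), np.int64(96), np.int64(96), np.int64(93), np.int64(94), np.int64(97), np.int64(97), np.int64(101), np.int64(101), np.int64(97), np.int64(100), np.int64(101), np.int64(103), np.int64(110), np.int64(119), np.int64(126), np.int64(131), np.int64(138), np.int64(149), np.int64(162)]
372 [np.int64(91), np.int64(97), np.int64(101), np.int64(100), np.int64(95), np.int64(94), np.int64(95), np.int64(99), np.int64(104), np.int64(107), np.int64(113), np.int64(116), np.int64(114), np.int64(111), np.int64(107), np.int64(105), np.int64(104), np.int64(105), np.int64(106), np.int64(104
[... 1291 characters left out ...]
t64(113), np.int64(115), np.int64(112), np.int64(111), np.int64(112), np.int64(112), np.int64(109), np.int64(106), np.int64(104), np.int64(99), np.int64(98), np.int64(99), np.int64(100), np.int64(104), np.int64(112), np.int64(119), np.int64(122), np.int64(124), np.int64(123), np.int64(124), np.int64(125), np.int64(126), np.int64(126)]
[np.int64(95), np.int64(93), np.int64(90), np.int64(92), np.int64(95), np.int64(94), np.int64(95), np.int64(102), np.int64(110), np.int64(114), np.int64(112), np.int64(108), np.int64(104), np.int64(104), np.int64(110), np.int64(119), np.int64(123), np.int64(115), np.int64(96), np.int64(78), np.int64(69), np.int64(74), np.int64(89), np.int64(101), np.int64(103)]
```

Run:
```python
from h import *
th=np.linspace(0,2*np.pi,120); ex=lambda x,y,z,r:(proj("scene",np.c_[x+r*np.cos(th),y+r*np.sin(th),0*th+z]))
S=cv2.imread("pics/s7.png"); H=cv2.cvtColor(S,cv2.COLOR_BGR2HSV)[...,1].astype(float); H=cv2.GaussianBlur(H,(1,3),0.8)
for r in range(217,256,3):
    row=H[r,308:330]; t=(row[:3].max()+row[8:14].mean())/2
    i=[j for j in range(3,10) if row[j]>t>=row[j+1]]
    print(r, row[:12].round().astype(int), [308+j+(row[j]-t)/(row[j]-row[j+1]) for j in i])
for z,rr in((.143,.032),(.155,.032),(.161,.027),(.18,.027),(.2,.027),(.225,.027)):
    e=ex(.4926,.0095,z,rr); k=e[:,0].argmin(); print(z,e[k].round(1),e[e[:,0].argmax()].round(1), "lowest",e[e[:,1].argmax()].round(1))
p=np.array([.4926,.0095,.143]); J=(proj("scene",[p+[.01,0,0],p+[0,.01,0],p+[0,0,.01]])-proj("scene",p))/10; print("px/mm x,y,z",J.round(3))
```

```text
217 [125 117 104  71  33  18  29  38  44  39  48  65] []
220 [130 130 129 131 111  55  15  10   9  12   8   9] [np.float64(312.6590438255627)]
223 [123 132 136 138 128  64  16  11  12  12   9  15] [np.float64(312.8580217327398)]
226 [127 133 134 141 129  74  14  13   7  12  12  10] [np.float64(313.0281353289273)]
229 [130 132 132 137 137 113  31  10  12  13  14  10] [np.float64(313.4839868521124)]
232 [129 130 133 135 138 133  79  21  12   9  11  11] [np.float64(314.1229320800108)]
235 [135 133 132 135 135 130 102  49  11  13   8  10] [np.float64(314.5442073484167)]
238 [127 127 126 127 130 125 105  56  16   8   8  14] [np.float64(314.7292864130551)]
241 [135 134 133 127 122 105  81  34   9  14  16  10] [np.float64(314.16045393311157)]
244 [141 139 141 131 103  58  21   9  12  12  15  11] [np.float64(312.59352875355574)]
247 [140 142 137 124  93  40  10  13  11  10  12  11] [np.float64(312.32221752565283)]
250 [166 144 138 124  96  54  14  13  11  14  12  13] [np.float64(312.1622710858593)]
253 [176 150 125  96  68  69  69  46  22  12  13  12] [np.float64(311.0369107792074)]
0.143 [310.8 249. ] [335.  248.9] lowest [322.8 258.3]
0.155 [310.7 246.1] [335.2 245.9] lowest [322.9 255.3]
0.161 [312.6 244.5] [333.3 244.4] lowest [322.9 252.3]
0.18 [312.6 239.7] [333.6 239.6] lowest [323.  247.5]
0.2 [312.6 234.5] [333.8 234.4] lowest [323.1 242.3]
0.225 [312.5 227.8] [334.1 227.6] lowest [323.3 235.6]
px/mm x,y,z [[-0.274 -0.2  ]
 [-0.262  0.208]
 [ 0.005 -0.248]]
```

```bash
cat > m.py <<'E'
from h import *
import sys
def left(H,r,a=306,b=330):
    row=H[r,a:b]; t=(np.median(row[:4])+12)/2
    i=[j for j in range(1,len(row)-1) if row[j]>t>=row[j+1]]
    return a+i[-1]+(row[i[-1]]-t)/(row[i[-1]]-row[i[-1]+1]) if i else None
S=np.ascontiguousarray(cams.read_camera("scene")[:,:,::-1]); cv2.imwrite(f"pics/{sys.argv[1]}.png",S)
o=env.get_obs();print(o["tool_pos"].round(4),o["force"].round(1),o["grip_width"])
H=cv2.GaussianBlur(cv2.cvtColor(S,cv2.COLOR_BGR2HSV)[...,1].astype(float),(1,3),.8)
print([(r,round(left(H,r),1)) for r in range(220,264,2) if left(H,r)])
E
python3 -m pendant '[{"tx":0.08,"ty":0,"tz":0,"spin":0,"claw":0.8},{"tx":0.08,"ty":0,"tz":0,"spin":0,"claw":0.8},{"tx":0,"ty":0,"tz":0,"spin":0,"claw":0.8},{"tx":0,"ty":0,"tz":0,"spin":0,"claw":0.8},{"tx":0,"ty":0,"tz":0,"spin":0,"claw":0.8}]'; python3 m.py s8
```

```text
time_s: 22.95
tool_pos: [0.4931, 0.0173, 0.2005]
tool_rot: [-180.0, 0.0, 81.5]
force: [0.3, 0.3, -2.4]
grip_width: 0.0532
grasp_force: 98.5
[0.4931 0.0173 0.2005] [ 0.1  0.6 -1.5] 0.053101950226857285
[(220, np.float64(327.7)), (222, np.float64(310.5)), (224, np.float64(310.6)), (226, np.float64(310.6)), (228, np.float64(310.7)), (230, np.float64(311.1)), (232, np.float64(311.4)), (234, np.float64(328.3)), (236, np.float64(328.7)), (238, np.float64(327.6)), (240, np.float64(327.8)), (242, np.float64(312.2)), (244, np.float64(311.1)), (246, np.float64(310.3)), (248, np.float64(310.1)), (250, np.float64(309.8)), (252, np.float64(310.1)), (254, np.float64(310.2)), (256, np.float64(309.7)), (258, np.float64(316.2)), (260, np.float64(327.6)), (262, np.float64(310.0))]
```

```bash
python3 -m pendant '[{"tx":0.02,"ty":0,"tz":0.15,"spin":0,"claw":0.8},{"tx":0,"ty":0,"tz":0.15,"spin":0,"claw":0.8},{"tx":0,"ty":0,"tz":0.1,"spin":0,"claw":0.8},{"tx":0,"ty":0,"tz":0.05,"spin":0,"claw":0.8},{"tx":0,"ty":0,"tz":0,"spin":0,"claw":0.8},{"tx":0,"ty":0,"tz":0,"spin":0,"claw":0.8}]'; python3 -m pendant '[{"tx":0,"ty":0,"tz":0.04,"spin":0,"claw":0.8},{"tx":0,"ty":0,"tz":0.0,"spin":0,"claw":0.8},{"tx":0,"ty":0,"tz":0,"spin":0,"claw":0.8}]';python3 m.py s9
```

```text
time_s: 23.75
tool_pos: [0.4934, 0.0184, 0.1782]
tool_rot: [180.0, 0.0, 81.5]
force: [-0.1, 0.3, -1.9]
grip_width: 0.0529
grasp_force: 98.5
time_s: 24.12
tool_pos: [0.4932, 0.0184, 0.176]
tool_rot: [180.0, 0.0, 81.5]
force: [-0.6, -0.7, -2.6]
grip_width: 0.0536
grasp_force: 98.5
[0.4933 0.0184 0.1761] [-0.1 -0.4 -2.9] 0.05316469058927355
[(220, np.float64(322.5)), (224, np.float64(308.4)), (226, np.float64(320.8)), (228, np.float64(326.8)), (230, np.float64(328.5)), (232, np.float64(310.4)), (234, np.float64(310.5)), (236, np.float64(310.7)), (238, np.float64(311.0)), (240, np.float64(311.5)), (242, np.float64(328.2)), (244, np.float64(327.0)), (246, np.float64(327.1)), (248, np.float64(311.7)), (250, np.float64(310.5)), (252, np.float64(309.3)), (254, np.float64(309.1)), (256, np.float64(309.3)), (258, np.float64(309.5)), (260, np.float64(309.7)), (262, np.float64(310.1))]
```

```bash
for i in 1 2 ; do python3 -m pendant '[{"tx":0,"ty":0,"tz":0.03,"spin":0,"claw":0.8},{"tx":0,"ty":0,"tz":0,"spin":0,"claw":0.8},{"tx":0,"ty":0,"tz":0,"spin":0,"claw":0.8}]' | grep -E "pos|^force"; done
```

```text
tool_pos: [0.4932, 0.0184, 0.1745]
force: [-0.7, 0.6, -2.7]
tool_pos: [0.4932, 0.0184, 0.173]
force: [-0.1, -0.5, -2.5]
```

```bash
python3 -m pendant '[{"tx":0,"ty":0,"tz":0.03,"spin":0,"claw":0.8},{"tx":0,"ty":0,"tz":0,"spin":0,"claw":0.8},{"tx":0,"ty":0,"tz":0,"spin":0,"claw":0.8}]' | grep -E "pos|^force"; python3 -m pendant '[{"tx":0,"ty":0,"tz":0.03,"spin":0,"claw":0.8},{"tx":0,"ty":0,"tz":0,"spin":0,"claw":0.8},{"tx":0,"ty":0,"tz":0,"spin":0,"claw":0.8}]' | grep -E "pos|^force"; python3 m.py s10
```

```text
tool_pos: [0.4933, 0.0184, 0.1719]
force: [-1.5, -0.4, 2.2]
tool_pos: [0.4933, 0.0185, 0.1708]
force: [-2.8, -0.9, 6.8]
[0.4934 0.0184 0.1708] [-2.3  0.5  6.6] 0.0532616148540273
[(220, np.float64(328.9)), (222, np.float64(322.6)), (228, np.float64(320.0)), (230, np.float64(326.1)), (232, np.float64(326.1)), (234, np.float64(310.5)), (236, np.float64(310.4)), (238, np.float64(310.6)), (240, np.float64(311.1)), (242, np.float64(311.6)), (244, np.float64(328.2)), (246, np.float64(327.2)), (248, np.float64(327.0)), (250, np.float64(311.2)), (252, np.float64(309.6)), (254, np.float64(309.1)), (256, np.float64(309.1)), (258, np.float64(309.4)), (260, np.float64(309.7)), (262, np.float64(310.2))]
```

```bash
python3 -c "
import cv2,numpy as np
c=lambda n:cv2.resize(cv2.imread(f'pics/{n}.png')[215:275,297:347],None,fx=8,fy=8,interpolation=cv2.INTER_CUBIC)
cv2.imwrite('pics/crop10.png',np.hstack([c('s10'),c('s4')]))"
```

```text
(no output)
```

View pics/crop10.png

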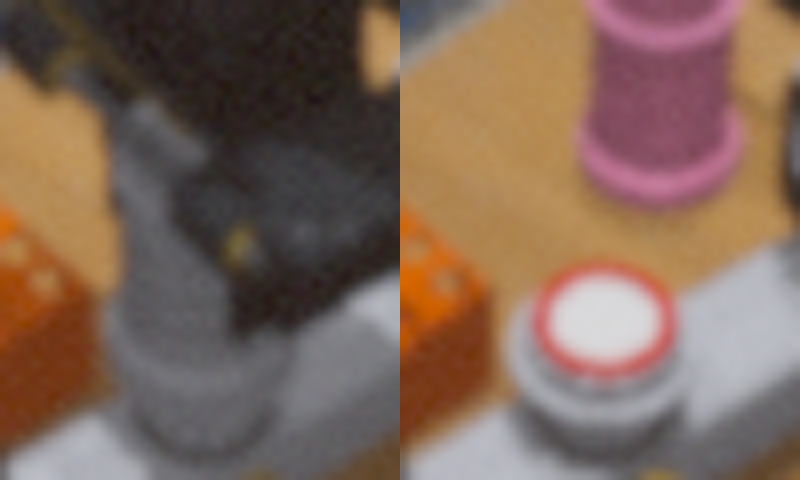

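The skirt now covers the gasket with no red visible and its edges match the flange's, but seated versus perched is not yet certain. I'll measure the funnel's height in the grip from the earlier lifted view (s6, wood background).

Run:
```python
from h import *
def prof(n,x0,x1,y0,y1,T=70):
    H=cv2.cvtColor(cv2.imread(f"pics/{n}.png"),cv2.COLOR_BGR2HSV); m=(cv2.GaussianBlur(H[...,1],(3,3),.7)<T)[y0:y1,x0:x1]
    return m
th=np.linspace(0,2*np.pi,120); ex=lambda x,y,z,r:(proj("scene",np.c_[x+r*np.cos(th),y+r*np.sin(th),0*th+z]))
def rep(x,y,z):
    for dz,r in((0,.032),(.012,.032),(.018,.027)):
        e=ex(x,y,z+dz,r);a,b=e[e[:,0].argmin()],e[e[:,0].argmax()];print("   z+%g"%dz,a.round(1),b.round(1),"low",e[e[:,1].argmax()].round(1))
for n,(x,y,z) in {"s4":(.4395,-.314,0),"s6":(.4403-.002*.59,-.3123-.002*.81,.0194)}.items():
    m=prof(n,385,430,200,250)
    print(n,[(r+200,np.nonzero(m[r])[0].min()+385,np.nonzero(m[r])[0].max()+386) for r in range(10,50) if m[r].any()][::2]); rep(x,y,z)
for n in("s4","s10"):
    g=cv2.imread(f"pics/{n}.png")[...,1].astype(int); print(n,"rows 252-275",g[252:275,319:325].mean(1).round().astype(int))
    print("  col 314", g[252:275,313:316].mean(1).round().astype(int))
rep(.4933,.0150,.1145)
```

```text
s4 [(210, np.int64(400), np.int64(420)), (212, np.int64(401), np.int64(420)), (214, np.int64(401), np.int64(419)), (216, np.int64(400), np.int64(418)), (218, np.int64(400), np.int64(417)), (220, np.int64(400), np.int64(416)), (222, np.int64(399), np.int64(416)), (224, np.int64(398), np.int64(416)), (226, np.int64(396), np.int64(415)), (228, np.int64(396), np.int64(416)), (230, np.int64(396), np.int64(416)), (232, np.int64(397), np.int64(416)), (234, np.int64(398), np.int64(415)), (236, np.int64(400), np.int64(414)), (238, np.int64(406), np.int64(409)), (248, np.int64(428), np.int64(430))]
   z+0 [394.8 230.2] [415.  232.5] low [406.1 238.8]
   z+0.012 [395.3 227.6] [415.7 229.9] low [406.6 236.2]
   z+0.018 [397.1 226.5] [414.4 228.4] low [406.7 233.7]
s6 [(210, np.int64(402), np.int64(430)), (212, np.int64(401), np.int64(430)), (214, np.int64(401), np.int64(430)), (216, np.int64(401), np.int64(419)), (218, np.int64(400), np.int64(413)), (220, np.int64(399), np.int64(414)), (222, np.int64(398), np.int64(410)), (224, np.int64(397), np.int64(417)), (226, np.int64(397), np.int64(417)), 
[... 251 characters left out ...]
96.2 223.4] [416.8 225.7] low [407.6 232. ]
   z+0.018 [398.  222.3] [415.4 224.2] low [407.7 229.5]
s4 rows 252-275 [214 216 216 216 216 214 207 182 138 113 131 134 130 148 159 145 116  97
  89  78  83 106 129]
  col 314 [128 133 131 128 127 126 124 134 145 150 154 160 157 137 107  90  89  94
 106 128 153 168 176]
s10 rows 252-275 [ 89  89  92  91  89  90  96  97 101 108 114 111 105  99  98  97  97  97
  91  81  83  95 105]
  col 314 [ 88  86  89  86  91  95 103 109 111 107 102  99  97  95  91  88  88  96
 107 120 139 154 161]
   z+0 [309.2 256.9] [333.1 256.8] low [321.  266.1]
   z+0.012 [309.2 254.1] [333.2 253.9] low [321.1 263.3]
   z+0.018 [311.  252.6] [331.4 252.5] low [321.1 260.3]
```

In s6 the skirt bottom is at row ~234.3 (predicted 234.7, with the same residual as on the worktop), so the funnel did not slip. First contact at TCP 172.5 mm therefore means the step is on the gasket, since a perched skirt would have touched at ≥178 mm. A small side force of -2.5 N in x says shift about 1 mm to -x. I'll unload, shift and press again.

```bash
python3 -m pendant '[{"tx":0,"ty":0,"tz":-0.04,"spin":0,"claw":0.8},{"tx":0,"ty":-0.02,"tz":-0.02,"spin":0,"claw":0.8},{"tx":0,"ty":0,"tz":0,"spin":0,"claw":0.8},{"tx":0,"ty":0,"tz":0,"spin":0,"claw":0.8}]'; python3 -m pendant '[{"tx":0,"ty":0,"tz":0.02,"spin":0,"claw":0.8},{"tx":0,"ty":0,"tz":0.02,"spin":0,"claw":0.8},{"tx":0,"ty":0,"tz":0.02,"spin":0,"claw":0.8},{"tx":0,"ty":0,"tz":0,"spin":0,"claw":0.8},{"tx":0,"ty":0,"tz":0,"spin":0,"claw":0.8}]'; python3 -c "
from cell import env
print(env.get_obs()['wrist_torque'])"
```

```text
time_s: 26.22
tool_pos: [0.492, 0.0186, 0.1726]
tool_rot: [-180.0, 0.0, 81.5]
force: [0.1, -0.1, -2.0]
grip_width: 0.0533
grasp_force: 97.6
time_s: 26.85
tool_pos: [0.4921, 0.0186, 0.1708]
tool_rot: [-180.0, 0.0, 81.5]
force: [-3.7, -0.8, 6.4]
grip_width: 0.0529
grasp_force: 96.9
[-0.03511479  0.89591138 -0.06383412]
```

```bash
python3 -m pendant '[{"tx":0,"ty":-0.01,"tz":0.01,"spin":0,"claw":0.8},{"tx":0,"ty":0,"tz":0.01,"spin":0,"claw":0.8},{"tx":0,"ty":0,"tz":0,"spin":0,"claw":0.8},{"tx":0,"ty":0,"tz":0,"spin":0,"claw":0.8}]'; python3 -c "
from cell import env
o=env.get_obs();print(o['force'],o['wrist_torque'],o['tool_pos'])"
```

```text
time_s: 27.35
tool_pos: [0.4921, 0.0186, 0.1704]
tool_rot: [180.0, 0.0, 81.5]
force: [-4.5, -1.0, 8.6]
grip_width: 0.0532
grasp_force: 96.7
[-4.45362382 -1.02269015  8.61129832] [-0.07586845  0.93514104 -0.02020783] [0.49207076 0.01857774 0.17037222]
```

```bash
python3 -m pendant '[{"tx":0,"ty":-0.02,"tz":0,"spin":0,"claw":0.8},{"tx":0,"ty":0,"tz":0,"spin":0,"claw":0.8},{"tx":0,"ty":0,"tz":0,"spin":0,"claw":0.8},{"tx":0,"ty":0,"tz":0,"spin":0,"claw":0.8}]'; python3 m.py s11
```

```text
time_s: 27.85
tool_pos: [0.4919, 0.0186, 0.1705]
tool_rot: [179.8, 0.0, 81.5]
force: [-1.8, -0.6, 7.6]
grip_width: 0.0532
grasp_force: 96.8
[0.4919 0.0186 0.1706] [-1.9 -0.5  7.3] 0.053009496028037825
[(222, np.float64(323.3)), (226, np.float64(308.6)), (228, np.float64(309.1)), (230, np.float64(326.9)), (232, np.float64(326.4)), (234, np.float64(310.7)), (236, np.float64(310.7)), (238, np.float64(311.1)), (240, np.float64(311.3)), (242, np.float64(311.8)), (244, np.float64(312.3)), (246, np.float64(327.4)), (248, np.float64(327.4)), (250, np.float64(311.7)), (252, np.float64(309.9)), (254, np.float64(309.4)), (256, np.float64(309.4)), (258, np.float64(309.4)), (260, np.float64(309.8)), (262, np.float64(310.2))]
```

```bash
python3 -m pendant '[{"tx":0,"ty":-0.01,"tz":0.02,"spin":0,"claw":0.8},{"tx":0,"ty":-0.01,"tz":0.01,"spin":0,"claw":0.8},{"tx":0,"ty":0,"tz":0,"spin":0,"claw":0.8},{"tx":0,"ty":0,"tz":0,"spin":0,"claw":0.8}]'; python3 -m pendant '[{"tx":0,"ty":0,"tz":0,"spin":0,"claw":0.8},{"tx":0,"ty":0,"tz":0,"spin":0,"claw":0.8},{"tx":0,"ty":0,"tz":0,"spin":0,"claw":0.8},{"tx":0,"ty":0,"tz":0,"spin":0,"claw":0.8}]' | grep -E "pos|force"
```

```text
time_s: 28.4
tool_pos: [0.4918, 0.0186, 0.1699]
tool_rot: [179.7, 0.0, 81.5]
force: [-1.8, -1.3, 11.1]
grip_width: 0.0536
grasp_force: 96.5
tool_pos: [0.4918, 0.0186, 0.1699]
force: [-1.1, -0.1, 11.1]
grasp_force: 96.5
```

The push is steady at about 13.4 N (11.1 plus 2.3 hanging), and the travel of 2.6 mm × 5 N/mm agrees. Handing in.

```bash
python3 -c "
from cell import env
print(env.get_obs()['force']); print(env.sign_off())"
```

```text
[-1.10435955 -0.14115038 11.13916064]
the job is handed in; nothing more can be done
None
```

The job is handed in, with no verdict returned: the lid stands skirt down on the tray floor, and the gripped funnel, upright and centred to about 1 mm as far as the camera shows, presses the gasket at an estimated 13 N.

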